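Roll a keyed shaft one full turn on the granite plate

TASK

Check the steel shaft for straightness the usual way: with your fingertips on top of it, roll it slowly along the granite plate towards the V-block for exactly one full turn, so that its keyway goes round underneath and comes back up on top, and leave it lying there at rest, square across the plate. Do not grip or lift the shaft or push it from behind or low on its sides, and leave the V-block, the square, the caliper case and the cleaner bottle where they are.

Things in the scene. Friction and masses are not known exactly. Their poses are not given: they have to be found in the camera images.
- shaft: Bare ground steel shaft lying across the granite plate near one end: a round bar 40 mm in diameter, 150 mm long, 0.6 to 0.9 kg. Origin on its axis at mid-length (20 mm above the plate), x along its axis, within 4 degrees of the plate's x at the start. Without slip one full turn is 126 mm of travel. It rolls under a light fingertip and, once still, stays where it is left; left moving it coasts a few mm.
- keyway (a point): Middle of the mouth of the keyway, a slot 12 mm wide, 5 mm deep and 50 mm long, darker than the ground surface, cut at the shaft's +x end: 50 mm from the shaft's origin along its x and 20 mm along its +z. On top at the start, underneath after half a turn. The middle and the other end of the shaft are plain and round all the way.
- plate_top (a point): Centre of the top face of the dark granite surface plate, which is fixed: 250 mm along its x, 400 mm along its y, top 60 mm above the bench, z up. The shaft lies across it (along x) and rolls along y, its long way. Friction of steel on it 0.5 to 0.7.
- v_block: Loose steel V-block, 60 mm along the plate's x, 50 mm along y, 40 mm high, a V in its top, 0.55 kg, on the plate near the end away from the shaft, 230 to 300 mm from it (centre to centre): the shaft rolls towards it and stops well short of it. Origin at the centre of its underside. Must not be moved.
- square: Small steel engineer's square lying on the bench near the plate: dark stock 18 x 75 x 18 mm high, blade 110 x 22 mm. Origin under the middle of the stock. Leave alone.
- cleaner: Clear round bottle with white cap, 56 mm in diameter, 150 mm tall, standing on the bench to the robot's right of the plate. Origin at the centre of its underside. Leave alone.
- caliper_case: Closed black plastic case, 100 x 200 mm, 31 mm high, lying on the bench to the robot's left of the plate. Origin at the centre of its underside. Leave alone.

How it is judged:
On the way:
1. the shaft has rolled half a turn towards the V-block: its keyway faces down and it has travelled 45 to 80 mm (angle between shaft's own z axis and vertical above 2.7 rad and distance of shaft from where it was at the start of the episode between 0.045 and 0.08 m), for 0.05 s.
At the end, for the whole second after the job is handed in: The shaft lies at rest on the plate, 112 to 140 mm from where it started and nearer the V-block (centres less than 200 mm apart), its keyway up again within 20 degrees (0.35 rad) of vertical and its axis within 11 degrees (0.2 rad) of the plate's x axis (angle between shaft's own z axis and vertical below 0.35 rad and distance of shaft from where it was at the start of the episode between 0.112 and 0.14 m and horizontal distance between shaft and v_block below 0.2 m and angle between the x axis of shaft and the x axis of plate_top, either way round below 0.2 rad and height (world z) of shaft between 0.077 and 0.083 m and linear speed of shaft below 0.01 m/s and angular speed of shaft below 0.4 rad/s); the robot touches nothing.
It fails at once if the shaft is lifted more than 8 mm or falls off the plate (height (world z) of shaft above 0.088 m or height (world z) of shaft below 0.07 m).
It fails at once if the fingers touch the shaft low down (pushed from behind or pinched): contact while the grasp point is less than 42 mm above the plate (contact force between the fingers and shaft above 0.5 N and z of the grasp point in the frame of plate_top below 0.042 m).
It fails at once if the shaft rolls faster than 0.25 m/s (linear speed of shaft above 0.25 m/s).
It fails at once if the V-block is moved more than 8 mm (distance of v_block from where it was at the start of the episode above 0.008 m).
It fails at once if the square, the caliper case or the cleaner bottle is moved more than 15 mm (distance of any of square, caliper_case, cleaner from where it was at the start of the episode above 0.015 m).
It also fails if it takes over 51 s, if anything falls off the work surface, if the arm or the gripper's body presses on something with over 40 N, if the wrist force passes 120 N, or if a joint passes its speed limit or range.

ROBOT

A 6-joint arm with a two-finger parallel gripper is mounted at the origin on the work surface. World frame = base frame: x ahead of the robot, y to its left, z up, the work surface at z = 0. Lengths are in m, angles in rad, forces in N, time in s.
With the tool pointing down it reaches from about 0.375 to 0.9 m from the base axis. Payload 3.1 kg.
Tool frame: the origin (TCP) lies midway between the tips of the shut fingers; the grasp point (between the pads) lies 19 mm behind it; z points along the fingers, y is the direction in which the jaws open and shut (so a half turn about z gives the same grasp; the last joint's range is limited). The gripper opens to 85 mm and grips with 20 to 120 N. Pads are 22 mm wide; open, the fingers measure 114 mm over their backs; the gripper's body (76 mm by 85 mm) begins 54 mm behind the grasp point. The pads swing forward as they close: fully open they stand 13 mm farther back than shut.
Start: joints at [-1.284, 0.527, 1.433, -0, 1.181, -0.178], TCP at [0.281, -0.558, 0.231] pointing down, gripper open.
Joint ranges: [-3.08, 3.08], [-0.75, 2.2], [0.22, 2.44], [-1.43, 4.57], [0, 2.65], [-2.85, 2.85]. Speed limits (rad/s): [2.79, 2.79, 3.14, 3.14, 3.14, 3.14].

INTERFACE

Orientations are given as a unit quaternion [x, y, z, w].
In Python, from station import manip gives the robot as it stands.
- The arm moves only by the tool play_rows, never from a script. Its argument "increments" is a list of rows, each a list of 3 entries, a list of its own where there are three numbers: the shift along the tool's x, y, z in m, then the turn, a rotation vector about the tool's x, y, z in rad, then the opening, from 0 (shut) to 1 (fully open). A call has 1 to 10 rows; each row is the pose to reach, as a shift and turn from the pose commanded when the call began, along the tool's axes at that moment; what a row does not reach only later rows make up. A row lasts 1/10 s, in which the tool goes at most 50 mm and 8.59 degrees, less where a joint would pass 70% of its speed; a pose out of reach is approached as far as the arm can. A call with a gripper value outside its range is refused whole. The fingers move at their own pace and stop on an object; "force" is the grip in N (left out, the last holds). Time passes only in rows, so rows that repeat a pose let the fingers close. It gives the time, the measured TCP pose, the force and the opening at its end, in the units of the state.
- manip.sense(): the state, without advancing time (a new reading comes with each control period).
- manip.snapshot(name): name is "scene" or "top"; returns (picture, depth): 400x640x3 uint8, red, green, blue; 400x640 float32, m along the optical axis (not along the pixel's ray), 0 where there is no reading.
- manip.camera_model(name): a dict with "camera_matrix" (3x3 intrinsics, pixels), "R" (3x3) and "t" (3): a world point X has camera coordinates R X + t. Camera axes: x right, y down, z forward; pixel columns grow to the right and rows downward; lengths in m; the calibration is good to about 2 mm. A picture is of the moment at which its call begins. camera_model takes no time and is no camera call.
- manip.sign_off(): hands the job in, once; it reports no verdict.
Trained networks look in the newest picture that a camera, given by its name, has taken for a name from the list of things; names that differ only in an ending like _2 or _b are one class to them, and where a whole thing is asked for, a point or a joint stands for the part that bears it (a point fixed in the world has none). Each returns a list of dicts, best first, with "p" (0 to 1); they miss things now and then, are a little off and sometimes report something else, mostly with a low value. They report only what shows in the picture. A call takes as long as a camera call.
- manip.regions_of(camera, thing): "region" (400x640 bool, what is visible of it) and "rect" ([left, top, width, height] in pixels, round what is visible of it).
The state is a dict: "t": time; "q": joint angles; "qd": joint speeds; "tau": joint torques, N m; "tcp_pos": TCP position; "tool_rot": TCP orientation; "force": force on the tool from outside, world axes, zero at the start; "ft_torque": the same for the moment, N m; "finger_gap": opening from 0.0 (shut) to 1.0 (fully open).
Only numpy, scipy, OpenCV 4.12 (cv2) and the standard library are available. Lean on these libraries where they do the work, as an engineer would, in place of code of your own. Each camera call takes 0.05 s, during which the arm holds its last target.

## Working session

There is one attempt and no reset: what is moved stays moved. The work goes in short steps, Python scripts to look and compute and a tool call to move; the robot and the scene stay as the last step left them, time stands still between calls to the robot, and variables do not carry over. Pictures are saved under pics/ and viewed, and the job is handed in when it is done.

Besides the shell and the picture viewer there is one more tool, called after "Emit:" as name(argument=value, ...), one argument or row to a line, values as JSON. play_rows: Moves the arm, as the interface text tells. Its arguments: {"type":"object","properties":{"increments":{"type":"array"},"force":{"type":"number"}},"required":["increments"]}

```bash
ls; mkdir -p pics; python3 - <<'E'
from station import manip
import cv2,numpy as np
s=manip.sense();print({k:np.round(v,3) for k,v in s.items()})
for n in("scene","top"):
    p,d=manip.snapshot(n);cv2.imwrite(f"pics/{n}0.png",p[:,:,::-1]);np.save(f"{n}_d.npy",d)
    m=manip.camera_model(n);print(n,np.round(m["R"],4).tolist(),np.round(m["t"],4),m["camera_matrix"].tolist() if hasattr(m["camera_matrix"],'tolist') else m["camera_matrix"])
E
```

```text
pics
{'t': np.float64(0.0), 'q': array([-1.284,  0.528,  1.434,  0.   ,  1.181, -0.178]), 'qd': array([-0.   , -0.   ,  0.001, -0.   , -0.002, -0.001]), 'tau': array([ 0.0000e+00, -4.4235e+01, -1.7802e+01, -0.0000e+00,  9.0000e-03,
       -0.0000e+00]), 'tcp_pos': array([ 0.281, -0.558,  0.23 ]), 'tool_rot': array([ 0.973,  0.231, -0.   , -0.001]), 'force': array([-0.53 , -0.419,  0.345]), 'ft_torque': array([ 0.005, -0.058, -0.07 ]), 'finger_gap': np.float64(1.002)}
scene [[0.7618, 0.6476, 0.0138], [0.5709, -0.6612, -0.4868], [-0.3061, 0.3787, -0.8734]] [-0.4072 -0.2436  1.4169] [[478.6203580767359, 0.0, 314.9272201368139], [0.0, 478.6203580767359, 193.28064984845798], [0.0, 0.0, 1.0]]
top [[0.0119, -0.9999, -0.0014], [-0.9964, -0.0117, -0.0837], [0.0837, 0.0023, -0.9965]] [-0.0053  0.5054  1.6207] [[509.10870640967016, 0.0, 316.6605074801291], [0.0, 509.10870640967016, 201.83467103587526], [0.0, 0.0, 1.0]]
```

View pics/scene0.png

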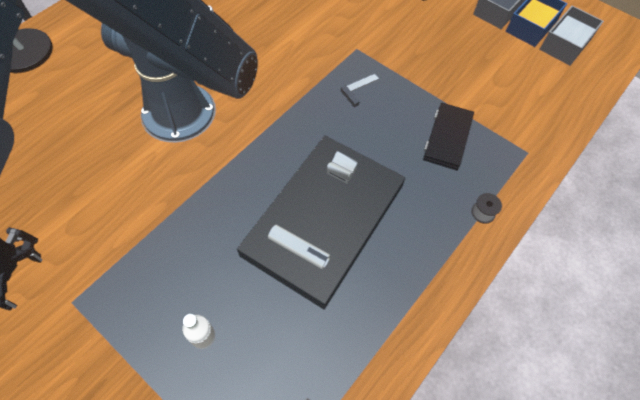

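View pics/top0.png

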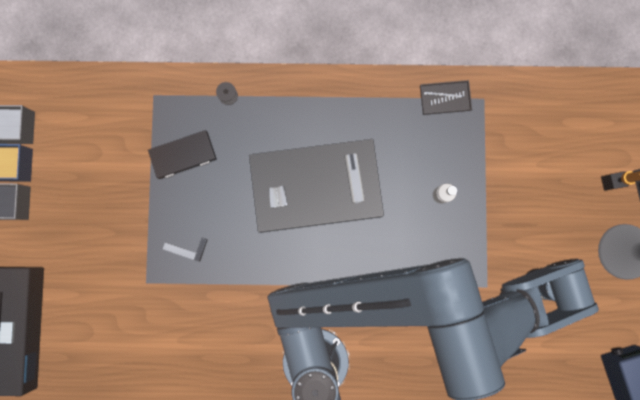

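```bash
cat > h.py <<'E'
from station import manip
import cv2,numpy as np
def pts(n,d,reg):
    m=manip.camera_model(n);K=np.array(m["camera_matrix"]);R=np.array(m["R"]);t=np.array(m["t"])
    v,u=np.nonzero(reg&(d>0));z=d[v,u]
    c=np.stack([(u-K[0,2])/K[0,0]*z,(v-K[1,2])/K[1,1]*z,z],1)
    return (c-t)@R, np.stack([u,v],1)
E
python3 - <<'E'
from h import *
for n in("top","scene"):
  d=np.load(f"{n}_d.npy")
  for th in("shaft","v_block","plate_top","keyway","cleaner","caliper_case","square"):
    r=manip.regions_of(n,th)
    for o in r[:2]:
        P,uv=pts(n,d,o["region"])
        if len(P)<5: continue
        z=P[:,2]; T=P[z>np.percentile(z,50)] if th in("shaft",) else P
        c,(w,h),a=cv2.minAreaRect((T[:,:2]*1000).astype(np.float32))
        print(n,th,round(o["p"],2),o["rect"],"minrect",np.round(c),np.round([w,h,a],1),"z",np.round(np.percentile(z,[2,50,98]),3))
        np.save(f"{n}_{th}.npy",o["region"]) if o is r[0] else 0
E
```

```text
top shaft 0.61 [345.0, 152.7, 24.1, 50.8] minrect [ 577. -115.] [148.6  30.7  10. ] z [0.081 0.096 0.105]
top v_block 0.57 [268.2, 183.3, 19.4, 24.4] minrect [519. 125.] [67.2 58.2  9.8] z [0.058 0.093 0.106]
top plate_top 0.89 [249.0, 139.7, 133.8, 92.9] minrect [562.   5.] [260.8 400.5   8. ] z [0.052 0.06  0.068]
top keyway 0.89 [344.4, 151.4, 21.2, 52.6] minrect [ 578. -117.] [149.7  42.4  10.5] z [0.083 0.096 0.105]
top cleaner 0.92 [434.7, 184.2, 20.6, 17.7] minrect [ 536. -411.] [53.8 77.9  7.9] z [0.025 0.102 0.155]
top caliper_case 0.78 [150.6, 128.4, 66.7, 52.9] minrect [656. 445.] [115.  211.5  18.2] z [0.007 0.03  0.038]
top square 0.71 [162.9, 239.0, 46.9, 19.0] minrect [342. 424.] [ 68.8 143.8   8. ] z [-0.001  0.011  0.025]
scene shaft 0.72 [268.2, 221.6, 62.1, 49.7] minrect [ 579. -117.] [150.4  30.2  10.8] z [0.061 0.095 0.102]
scene v_block 0.64 [324.7, 154.9, 33.5, 31.1] minrect [511. 132.] [74.  78.6 10.8] z [0.058 0.09  0.102]
scene plate_top 0.77 [232.9, 134.7, 171.2, 174.3] minrect [546.  21.] [273.4 440.2   8. ] z [0.025 0.06  0.064]
scene keyway 0.73 [424.2, 102.2, 49.7, 67.2] minrect [657. 446.] [108.3 220.5  19.5] z [0.007 0.03  0.035]
scene keyway 0.71 [266.0, 225.0, 66.1, 40.7] minrect [ 579. -112.] [151.3  52.    9.9] z [0.068 0.095 0.102]
scene cleaner 0.78 [182.8, 310.3, 32.1, 35.8] minrect [ 518. -401.] [54.7 98.9 86.1] z [0.002 0.098 0.151]
scene caliper_case 0.91 [424.6, 100.0, 49.7, 69.9] minrect [655. 451.] [107.1 229.3  18.9] z [0.007 0.03  0.035]
scene square 0.73 [340.5, 78.0, 38.2, 29.6] minrect [364. 424.] [136.1  72.3  81. ] z [0.001 0.01  0.021]
```

The top view shows the shaft at about column 355, rows 153–202. Its keyway end is up (+x), and the V-block is at (277,197). Next I'll fit the shaft axis and the plate yaw more closely.

```bash
cat >> h.py <<'E'
from scipy.optimize import least_squares
def fit_shaft(P):
    P=P[(P[:,2]>0.075)&(P[:,2]<0.112)]
    c0=np.median(P[:,:2],0)
    def f(p):
        a=np.array([np.cos(p[2]),np.sin(p[2])]);n=np.array([-a[1],a[0]])
        s=(P[:,:2]-[p[0],p[1]])@n
        return np.hypot(s,P[:,2]-p[3])-0.02
    # along-axis position separately
    x0=[c0[0],c0[1],0.17,0.08]
    r=least_squares(lambda q:f([c0[0],q[0],q[1],q[2]]),[c0[1],0.17,0.08],loss="soft_l1",f_scale=0.002).x
    a=np.array([np.cos(r[1]),np.sin(r[1])]);s=(P[:,:2]-[c0[0],r[0]])@a
    lo,hi=np.percentile(s,[0.5,99.5]);c=np.array([c0[0],r[0]])+a*(lo+hi)/2
    return c,np.degrees(r[1]),r[2],hi-lo
E
python3 - <<'E'
from h import *
for n in("top","scene"):
  d=np.load(f"{n}_d.npy")
  P,_=pts(n,d,np.load(f"{n}_shaft.npy"));print(n,fit_shaft(P))
  reg=np.ones(d.shape,bool);P,_=pts(n,d,reg)
  Q=P[(abs(P[:,2]-.06)<.006)&(P[:,0]>.4)&(P[:,0]<.75)&(abs(P[:,1])<.26)]
  c,wh,a=cv2.minAreaRect((Q[:,:2]*1000).astype(np.float32));print("plate",np.round(c),np.round(wh),round(a,1),np.median(Q[:,2]))
p,_=manip.snapshot("top");cv2.imwrite("pics/z.png",cv2.resize(p[120:250,220:410,::-1],None,fx=4,fy=4,interpolation=cv2.INTER_CUBIC))
E
```

```text
top (array([ 0.57685805, -0.11528287]), np.float64(9.746249381001608), np.float64(0.07987483461115885), np.float64(0.1482846070108904))
plate [557.   5.] [250. 400.] 7.9 0.06011932572992149
scene (array([ 0.58016796, -0.11635836]), np.float64(9.481042984730625), np.float64(0.07912921348890513), np.float64(0.14905976326701487))
plate [560.   3.] [251. 401.] 8.0 0.05969007807809813
```

View pics/z.png

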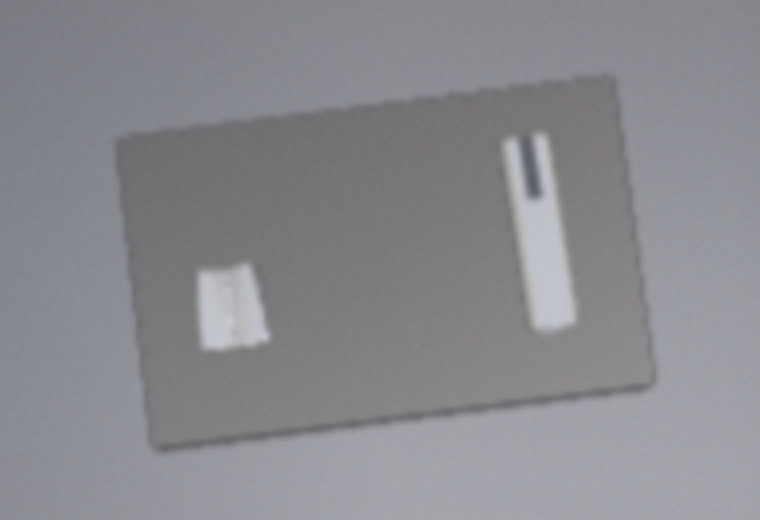

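The fits agree: shaft centre about (0.578, -0.116), shaft yaw 9.6°, plate yaw 8°. The keyway faces up at the +x end, around (530,165) in the crop. Next I'll work out the approach.

```bash
cat >> h.py <<'E'
from scipy.spatial.transform import Rotation as Ro
def goal(pos,yawdeg):
    s=manip.sense();R=Ro.from_quat(s["tool_rot"])
    y=np.radians(yawdeg);x=np.array([np.cos(y),np.sin(y),0]);z=np.array([0,0,-1.]);G=Ro.from_matrix(np.stack([x,np.cross(z,x),z],1))
    print("t",s["t"],"pos",np.round(s["tcp_pos"],4),"F",np.round(s["force"],2),"gap",round(s["finger_gap"],3),"| shift",np.round(R.inv().apply(np.array(pos)-s["tcp_pos"]),4),"turn",np.round((R.inv()*G).as_rotvec(),4))
E
python3 - <<'E'
from h import *
goal([0.580,-0.124,0.17],99.5)
E
```

```text
t 0.85 pos [ 0.2808 -0.5584  0.2313] F [-0.11  0.31  0.02] gap 1.006 | shift [ 0.4625 -0.2537  0.0613] turn [ 1.0000e-04  0.0000e+00 -1.2708e+00]
```

Emit:
play_rows(
  increments=[
    [[0.03,-0.016,0.0],[0,0,-0.08],0],
    [[0.065,-0.036,0.0],[0,0,-0.18],0],
    [[0.105,-0.058,0.0],[0,0,-0.29],0],
    [[0.145,-0.08,0.0],[0,0,-0.4],0],
    [[0.185,-0.102,0.0],[0,0,-0.51],0],
    [[0.225,-0.124,0.0],[0,0,-0.62],0],
    [[0.265,-0.146,0.0],[0,0,-0.73],0],
    [[0.305,-0.168,0.0],[0,0,-0.84],0],
    [[0.345,-0.19,0.0],[0,0,-0.95],0],
    [[0.385,-0.211,0.0],[0,0,-1.06],0],
  ],
  force=20,
)

```text
t: 1.85
tcp_pos: [0.5308, -0.1952, 0.2316]
tool_rot: [0.721, 0.693, 0.0, 0.0]
force: [1.4, -0.5, -0.2]
finger_gap: -0.005
```

```bash
python3 - <<'E'
from h import *
goal([0.580,-0.124,0.13],99.5)
E
```

```text
t 1.85 pos [ 0.5308 -0.1952  0.2316] F [ 1.39 -0.54 -0.16] gap -0.005 | shift [0.0732 0.0462 0.1016] turn [ 0.0004  0.0003 -0.2062]
```

Emit:
play_rows(
  increments=[
    [[0.02,0.012,0.025],[0,0,-0.06],0],
    [[0.04,0.026,0.055],[0,0,-0.12],0],
    [[0.06,0.038,0.085],[0,0,-0.18],0],
    [[0.073,0.046,0.1],[0,0,-0.206],0],
    [[0.073,0.046,0.1],[0,0,-0.206],0],
  ],
)

```text
t: 2.35
tcp_pos: [0.5785, -0.1241, 0.1292]
tool_rot: [0.647, 0.762, -0.001, -0.002]
force: [-0.5, -0.7, 0.7]
finger_gap: 0.002
```

```bash
python3 - <<'E'
from h import *
goal([0.580,-0.124,0.105],99.5)
p,_=manip.snapshot("scene");cv2.imwrite("pics/s1.png",cv2.resize(p[130:310,200:430,::-1],None,fx=3,fy=3,interpolation=cv2.INTER_CUBIC))
E
```

```text
t 2.35 pos [ 0.5785 -0.1241  0.1292] F [-0.51 -0.71  0.7 ] gap 0.002 | shift [-0.0002  0.0015  0.0242] turn [-0.0037 -0.0025 -0.0026]
```

View pics/s1.png

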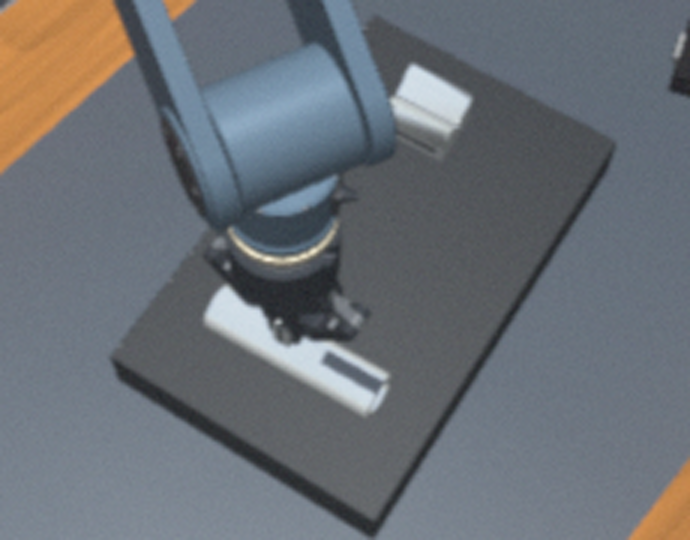

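The shut gripper is over mid-shaft, about (290,330) in the crop. The keyway at (355,370) is clear. I'll lower onto the top of the shaft.

Emit:
play_rows(
  increments=[
    [[0,0.0005,0.012],[0.0,0,0],0],
    [[0,0.001,0.022],[0,0,0],0],
    [[0,0.001,0.025],[0,0,0],0],
    [[0,0.001,0.027],[0,0,0],0],
    [[0,0.001,0.028],[0,0,0],0],
  ],
)

```text
t: 2.9
tcp_pos: [0.5801, -0.1264, 0.1034]
tool_rot: [0.648, 0.761, 0.0, 0.0]
force: [-0.2, -0.5, 0.0]
finger_gap: -0.0
```

Emit:
play_rows(
  increments=[
    [[0,0,0.0005],[0,0,0],0],
    [[0,0,0.001],[0,0,0],0],
  ],
)

```text
t: 3.1
tcp_pos: [0.5804, -0.1261, 0.1026]
tool_rot: [0.648, 0.762, 0.0, 0.0]
force: [-0.4, -0.4, -0.1]
finger_gap: 0.002
```

Emit:
play_rows(
  increments=[
    [[0.002,0,0.001],[0,0,0],0],
    [[0.002,0,0.0015],[0,0,0],0],
    [[0.002,0,0.002],[0,0,0],0],
  ],
)

```text
t: 3.4
tcp_pos: [0.5799, -0.1238, 0.1003]
tool_rot: [0.648, 0.762, -0.0, 0.0]
force: [0.2, -0.3, 0.3]
finger_gap: 0.003
```

Emit:
play_rows(
  increments=[
    [[0,0,0.0005],[0,0,0],0],
    [[0,0,0.001],[0,0,0],0],
  ],
)

```text
t: 3.6
tcp_pos: [0.58, -0.1241, 0.0998]
tool_rot: [0.648, 0.762, -0.0, 0.0]
force: [-1.2, -0.7, 6.7]
finger_gap: 0.002
```

Emit:
play_rows(
  increments=[
    [[0.002,0,0.0003],[0,0,0],0],
    [[0.005,0,0.0003],[0,0,0],0],
    [[0.009,0,0.0003],[0,0,0],0],
    [[0.013,0,0.0003],[0,0,0],0],
    [[0.017,0,0.0003],[0,0,0],0],
    [[0.021,0,0.0003],[0,0,0],0],
    [[0.025,0,0.0003],[0,0,0],0],
    [[0.028,0,0.0003],[0,0,0],0],
    [[0.03,0,0.0003],[0,0,0],0],
    [[0.03,0,0.0003],[0,0,0],0],
  ],
)

```text
t: 4.6
tcp_pos: [0.575, -0.0943, 0.0999]
tool_rot: [0.648, 0.762, -0.0, 0.0]
force: [-2.6, 0.8, 6.1]
finger_gap: -0.001
```

```bash
cat >> h.py <<'E'
C0=np.array([0.5785,-0.116]);U=np.array([-np.sin(np.radians(9.6)),np.cos(np.radians(9.6))])
def look(tag):
    for n in("scene","top"):
        p,d=manip.snapshot(n);P,_=pts(n,d,np.ones(d.shape,bool))
        A=U[::-1]*[1,-1]
        e=P[:,:2]-C0; s=e@U; a=e@np.array([U[1],-U[0]])
        k=(abs(a)<.085)&(s>-.03)&(s<.165)&(P[:,2]>.084)&(P[:,2]<.108)
        r=manip.regions_of(n,"shaft")
        for o in r[:1]:
            Q,_=pts(n,d,o["region"])
            try:
                c,y,z,l=fit_shaft(Q); print(n,round(o["p"],2),"c",np.round(c,4),"yaw",round(y,1),"z",round(z,4),"len",round(l,3),"travel",np.round((c-C0)@U,4))
            except Exception as ex: print(n,ex)
        cr=p[130:310,200:430] if n=="scene" else p[120:250,220:410]
        cv2.imwrite(f"pics/{n}_{tag}.png",cv2.resize(cr[:,:,::-1],None,fx=3,fy=3,interpolation=cv2.INTER_CUBIC))
    s=manip.sense();print("t",round(s["t"],2),np.round(s["tcp_pos"],4),np.round(s["force"],1))
E
python3 -c "
from h import *
look('a')"
```

```text
scene 0.68 c [ 0.578  -0.1017] yaw 9.0 z 0.0795 len 0.149 travel 0.0142
t 4.8 [ 0.575  -0.0945  0.0999] [-1.4  0.8  6.6]
```

View pics/scene_a.png

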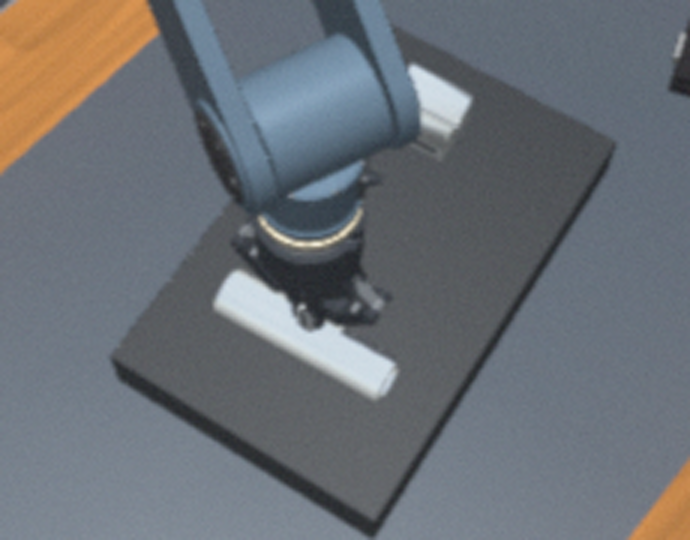

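The shaft rolls without slipping: 15 mm of travel for 30 mm of finger motion, and the keyway has turned out of sight towards the front. I'll reposition and stroke again.

Emit:
play_rows(
  increments=[
    [[0,0,-0.003],[0,0,0],0],
    [[-0.003,0,-0.006],[0,0,0],0],
    [[-0.01,0,-0.006],[0,0,0],0],
    [[-0.015,0,-0.006],[0,0,0],0],
    [[-0.015,0,-0.004],[0,0,0],0],
    [[-0.015,0,-0.002],[0,0,0],0],
    [[-0.015,0,-0.0005],[0,0,0],0],
    [[-0.015,0,0.0],[0,0,0],0],
  ],
)

```text
t: 5.6
tcp_pos: [0.5773, -0.1093, 0.0997]
tool_rot: [0.648, 0.762, -0.0, 0.0]
force: [-2.2, -0.9, 9.2]
finger_gap: 0.0
```

Emit:
play_rows(
  increments=[
    [[0.002,0,0.0],[0,0,0],0],
    [[0.006,0,0.0],[0,0,0],0],
    [[0.01,0,0.0],[0,0,0],0],
    [[0.014,0,0.0],[0,0,0],0],
    [[0.018,0,0.0],[0,0,0],0],
    [[0.022,0,0.0],[0,0,0],0],
    [[0.026,0,0.0],[0,0,0],0],
    [[0.03,0,0.0],[0,0,0],0],
    [[0.032,0,0.0],[0,0,0],0],
    [[0.032,0,0],[0,0,0],0],
  ],
)

```text
t: 6.6
tcp_pos: [0.5719, -0.0772, 0.0999]
tool_rot: [0.648, 0.762, -0.0, -0.0]
force: [-2.4, -0.6, 8.1]
finger_gap: -0.001
```

```bash
python3 -c "
from h import *
look('b')"
```

```text
scene 0.67 c [ 0.5751 -0.0855] yaw 9.5 z 0.0798 len 0.149 travel 0.0307
t 6.8 [ 0.5719 -0.0774  0.0999] [-1.4 -0.5  7.8]
```

Emit:
play_rows(
  increments=[
    [[0,0,-0.003],[0,0,0],0],
    [[-0.003,0,-0.006],[0,0,0],0],
    [[-0.01,0,-0.006],[0,0,0],0],
    [[-0.016,0,-0.006],[0,0,0],0],
    [[-0.016,0,-0.004],[0,0,0],0],
    [[-0.016,0,-0.002],[0,0,0],0],
    [[-0.016,0,-0.0005],[0,0,0],0],
    [[-0.016,0,0.0],[0,0,0],0],
  ],
)

```text
t: 7.6
tcp_pos: [0.5748, -0.0935, 0.0997]
tool_rot: [0.648, 0.762, -0.0, 0.0]
force: [-2.3, -1.2, 9.1]
finger_gap: 0.001
```

Emit:
play_rows(
  increments=[
    [[0.002,0,0.0],[0,0,0],0],
    [[0.006,0,0.0],[0,0,0],0],
    [[0.01,0,0.0],[0,0,0],0],
    [[0.014,0,0.0],[0,0,0],0],
    [[0.018,0,0.0],[0,0,0],0],
    [[0.022,0,0.0],[0,0,0],0],
    [[0.026,0,0.0],[0,0,0],0],
    [[0.03,0,0.0],[0,0,0],0],
    [[0.032,0,0.0],[0,0,0],0],
    [[0.032,0,0],[0,0,0],0],
  ],
)

```text
t: 8.6
tcp_pos: [0.5694, -0.0614, 0.0999]
tool_rot: [0.648, 0.762, -0.0, -0.0]
force: [-2.6, -0.5, 7.4]
finger_gap: -0.001
```

Emit:
play_rows(
  increments=[
    [[0,0,-0.003],[0,0,0],0],
    [[-0.003,0,-0.006],[0,0,0],0],
    [[-0.01,0,-0.006],[0,0,0],0],
    [[-0.016,0,-0.006],[0,0,0],0],
    [[-0.016,0,-0.004],[0,0,0],0],
    [[-0.016,0,-0.002],[0,0,0],0],
    [[-0.016,0,-0.0005],[0,0,0],0],
    [[-0.016,0,0.0],[0,0,0],0],
  ],
)

```text
t: 9.4
tcp_pos: [0.5722, -0.0778, 0.0997]
tool_rot: [0.648, 0.762, -0.0, 0.0]
force: [-3.0, -1.2, 7.6]
finger_gap: -0.001
```

```bash
python3 -c "
from h import *
look('c')"
```

```text
scene 0.71 c [ 0.5727 -0.0692] yaw 9.5 z 0.0798 len 0.148 travel 0.0471
t 9.6 [ 0.5722 -0.0777  0.0997] [-1.5 -1.3  5.5]
```

Emit:
play_rows(
  increments=[
    [[0.002,0,0.0],[0,0,0],0],
    [[0.006,0,0.0],[0,0,0],0],
    [[0.01,0,0.0],[0,0,0],0],
    [[0.014,0,0.0],[0,0,0],0],
    [[0.018,0,0.0],[0,0,0],0],
    [[0.022,0,0.0],[0,0,0],0],
    [[0.026,0,0.0],[0,0,0],0],
    [[0.03,0,0.0],[0,0,0],0],
    [[0.032,0,0.0],[0,0,0],0],
    [[0.032,0,0],[0,0,0],0],
  ],
)

```text
t: 10.6
tcp_pos: [0.5668, -0.0456, 0.0999]
tool_rot: [0.648, 0.762, -0.0, -0.0]
force: [-2.0, -1.1, 8.3]
finger_gap: 0.004
```

Emit:
play_rows(
  increments=[
    [[0,0,-0.003],[0,0,0],0],
    [[-0.003,0,-0.006],[0,0,0],0],
    [[-0.01,0,-0.006],[0,0,0],0],
    [[-0.016,0,-0.006],[0,0,0],0],
    [[-0.016,0,-0.004],[0,0,0],0],
    [[-0.016,0,-0.002],[0,0,0],0],
    [[-0.016,0,-0.0005],[0,0,0],0],
    [[-0.016,0,0.0],[0,0,0],0],
  ],
)

```text
t: 11.4
tcp_pos: [0.5696, -0.0619, 0.0996]
tool_rot: [0.648, 0.762, -0.0, 0.0]
force: [-2.7, -1.8, 8.2]
finger_gap: -0.002
```

Emit:
play_rows(
  increments=[
    [[0.002,0,0.0],[0,0,0],0],
    [[0.006,0,0.0],[0,0,0],0],
    [[0.01,0,0.0],[0,0,0],0],
    [[0.014,0,0.0],[0,0,0],0],
    [[0.018,0,0.0],[0,0,0],0],
    [[0.022,0,0.0],[0,0,0],0],
    [[0.026,0,0.0],[0,0,0],0],
    [[0.03,0,0.0],[0,0,0],0],
    [[0.032,0,0.0],[0,0,0],0],
    [[0.032,0,0],[0,0,0],0],
  ],
)

```text
t: 12.4
tcp_pos: [0.5642, -0.0297, 0.0999]
tool_rot: [0.648, 0.762, -0.0, -0.0]
force: [-2.4, -0.2, 7.7]
finger_gap: -0.001
```

```bash
python3 -c "
from h import *
look('d')"
```

```text
scene 0.57 c [ 0.5672 -0.0371] yaw 9.5 z 0.0797 len 0.148 travel 0.0797
t 12.6 [ 0.5642 -0.03    0.0999] [-3.   0.4  7.8]
```

Emit:
play_rows(
  increments=[
    [[0,0,-0.003],[0,0,0],0],
    [[-0.003,0,-0.006],[0,0,0],0],
    [[-0.01,0,-0.006],[0,0,0],0],
    [[-0.016,0,-0.006],[0,0,0],0],
    [[-0.016,0,-0.004],[0,0,0],0],
    [[-0.016,0,-0.002],[0,0,0],0],
    [[-0.016,0,-0.0005],[0,0,0],0],
    [[-0.016,0,0.0],[0,0,0],0],
  ],
)

```text
t: 13.4
tcp_pos: [0.5671, -0.0461, 0.0996]
tool_rot: [0.648, 0.762, -0.0, 0.0]
force: [-2.2, -1.5, 7.7]
finger_gap: 0.0
```

Emit:
play_rows(
  increments=[
    [[0.002,0,0.0],[0,0,0],0],
    [[0.006,0,0.0],[0,0,0],0],
    [[0.01,0,0.0],[0,0,0],0],
    [[0.014,0,0.0],[0,0,0],0],
    [[0.018,0,0.0],[0,0,0],0],
    [[0.022,0,0.0],[0,0,0],0],
    [[0.026,0,0.0],[0,0,0],0],
    [[0.03,0,0.0],[0,0,0],0],
    [[0.032,0,0.0],[0,0,0],0],
    [[0.032,0,0],[0,0,0],0],
  ],
)

```text
t: 14.4
tcp_pos: [0.5616, -0.014, 0.0999]
tool_rot: [0.648, 0.762, -0.0, -0.0]
force: [-1.7, -0.2, 7.8]
finger_gap: -0.003
```

Emit:
play_rows(
  increments=[
    [[0,0,-0.003],[0,0,0],0],
    [[-0.003,0,-0.006],[0,0,0],0],
    [[-0.01,0,-0.006],[0,0,0],0],
    [[-0.016,0,-0.006],[0,0,0],0],
    [[-0.016,0,-0.004],[0,0,0],0],
    [[-0.016,0,-0.002],[0,0,0],0],
    [[-0.016,0,-0.0005],[0,0,0],0],
    [[-0.016,0,0.0],[0,0,0],0],
  ],
)

```text
t: 15.2
tcp_pos: [0.5645, -0.0304, 0.0995]
tool_rot: [0.648, 0.762, -0.0, -0.0]
force: [-2.9, -0.9, 8.9]
finger_gap: -0.003
```

Emit:
play_rows(
  increments=[
    [[0.002,0,0.0],[0,0,0],0],
    [[0.006,0,0.0],[0,0,0],0],
    [[0.01,0,0.0],[0,0,0],0],
    [[0.014,0,0.0],[0,0,0],0],
    [[0.018,0,0.0],[0,0,0],0],
    [[0.022,0,0.0],[0,0,0],0],
    [[0.026,0,0.0],[0,0,0],0],
    [[0.03,0,0.0],[0,0,0],0],
    [[0.032,0,0.0],[0,0,0],0],
    [[0.032,0,0],[0,0,0],0],
  ],
)

```text
t: 16.2
tcp_pos: [0.5591, 0.0018, 0.0999]
tool_rot: [0.648, 0.762, -0.0, -0.0]
force: [-2.0, 0.4, 9.2]
finger_gap: -0.005
```

```bash
python3 -c "
from h import *
look('e')"
```

```text
scene 0.78 c [ 0.5618 -0.0048] yaw 10.3 z 0.0793 len 0.148 travel 0.1125
t 16.4 [0.5591 0.0016 0.0999] [-1.9  0.7  7.7]
```

View pics/scene_e.png

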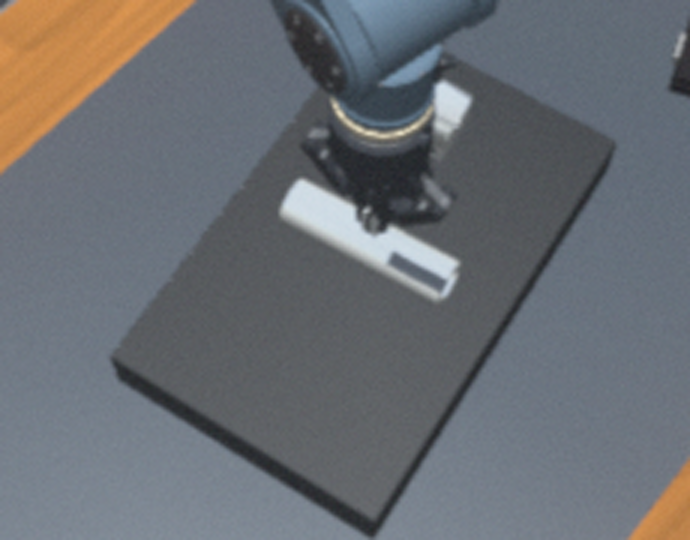

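The keyway is coming back up on the trailing side at (418,270). About 13.5 mm of travel remains, so one 27 mm finger stroke.

Emit:
play_rows(
  increments=[
    [[0,0,-0.003],[0,0,0],0],
    [[-0.003,0,-0.006],[0,0,0],0],
    [[-0.01,0,-0.006],[0,0,0],0],
    [[-0.014,0,-0.006],[0,0,0],0],
    [[-0.014,0,-0.004],[0,0,0],0],
    [[-0.014,0,-0.002],[0,0,0],0],
    [[-0.014,0,-0.0005],[0,0,0],0],
    [[-0.014,0,0.0],[0,0,0],0],
  ],
)

```text
t: 17.2
tcp_pos: [0.5616, -0.0125, 0.0997]
tool_rot: [0.648, 0.762, -0.0, 0.0]
force: [-2.6, -0.6, 9.8]
finger_gap: -0.002
```

Emit:
play_rows(
  increments=[
    [[0.002,0,0.0],[0,0,0],0],
    [[0.006,0,0.0],[0,0,0],0],
    [[0.01,0,0.0],[0,0,0],0],
    [[0.014,0,0.0],[0,0,0],0],
    [[0.018,0,0.0],[0,0,0],0],
    [[0.022,0,0.0],[0,0,0],0],
    [[0.025,0,0.0],[0,0,0],0],
    [[0.027,0,0.0],[0,0,0],0],
    [[0.027,0,0.0],[0,0,0],0],
    [[0.027,0,0],[0,0,0],0],
  ],
)

```text
t: 18.2
tcp_pos: [0.5571, 0.0145, 0.0999]
tool_rot: [0.648, 0.762, -0.0, -0.0]
force: [-1.8, -0.6, 7.0]
finger_gap: -0.002
```

Emit:
play_rows(
  increments=[
    [[0,0,-0.002],[0,0,0],0],
    [[0,0,-0.006],[0,0,0],0],
    [[0,0,-0.02],[0,0,0],0],
    [[0,0,-0.045],[0,0,0],0],
    [[0,0,-0.08],[0,0,0],0],
    [[0,0,-0.12],[0,0,0],0],
  ],
)

```text
t: 18.8
tcp_pos: [0.5564, 0.0144, 0.2191]
tool_rot: [0.648, 0.762, -0.001, -0.001]
force: [0.2, 0.0, -0.6]
finger_gap: 0.0
```

```bash
python3 -c "
from h import *
look('f')"
```

```text
scene 0.72 c [0.5598 0.0082] yaw 9.3 z 0.0795 len 0.148 travel 0.1256
top 0.56 c [0.5289 0.0056] yaw 8.4 z 0.0811 len 0.047 travel 0.1282
t 19.0 [0.5578 0.0143 0.2199] [-0.2 -0.3 -1.7]
```

View pics/scene_f.png

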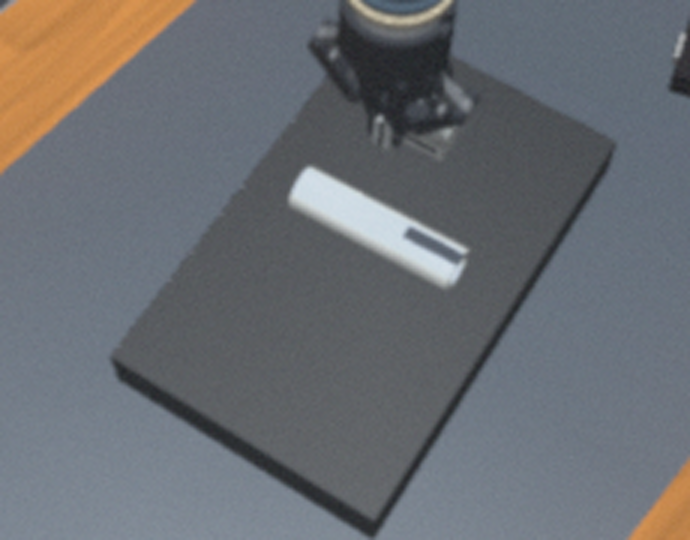

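View pics/top_f.png

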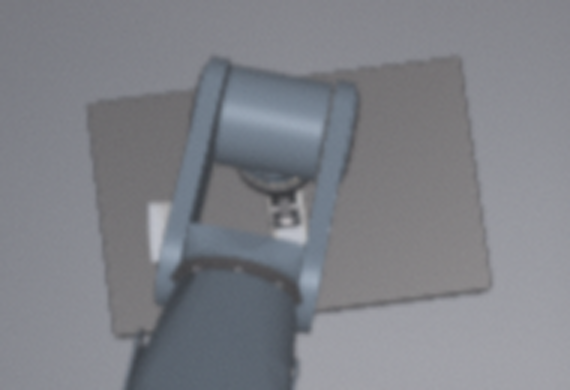

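Travel is 126 mm with the keyway on top at (435,245). I'll move the arm aside, clear of the top view, and check the keyway angle, that the shaft is at rest, and the V-block.

Emit:
play_rows(
  increments=[
    [[-0.02,0,-0.02],[0,0,0],0],
    [[-0.06,0,-0.04],[0,0,0],0],
    [[-0.1,0,-0.04],[0,0,0],0],
    [[-0.14,0,-0.04],[0,0,0],0],
    [[-0.18,0,-0.04],[0,0,0],0],
    [[-0.22,0,-0.04],[0,0,0],0],
    [[-0.24,0,-0.04],[0,0,0],0],
    [[-0.24,0,-0.04],[0,0,0],0],
  ],
)

```text
t: 19.8
tcp_pos: [0.5955, -0.225, 0.257]
tool_rot: [0.649, 0.761, -0.0, -0.001]
force: [-0.3, 1.2, -0.4]
finger_gap: 0.0
```

```bash
cat > k.py <<'E'
from h import *
def kw(n,p,d,reg):
    c,y,z,l=fit_shaft(pts(n,d,reg)[0]); a=np.array([np.cos(np.radians(y)),np.sin(np.radians(y))]);nn=np.array([-a[1],a[0]])
    m=manip.camera_model(n);K,R,t=[np.array(m[k]) for k in("camera_matrix","R","t")]
    g=cv2.cvtColor(p,cv2.COLOR_RGB2GRAY).astype(np.float32)
    out=[]
    # sample the cylinder surface at x=35..65 mm, angles -80..80; darkest sector
    th=np.radians(np.arange(-60,61,2));pr=[]
    for T in th:
        X=np.array([[*(c+a*s+nn*0.02*np.sin(T)),0.08+0.02*np.cos(T)] for s in np.linspace(.035,.065,16)])
        q=X@R.T+t;u=q[:,:2]/q[:,2:]*[K[0,0],K[1,1]]+[K[0,2],K[1,2]]
        pr.append(cv2.remap(g,u[:,0].astype(np.float32)[None],u[:,1].astype(np.float32)[None],1).mean())
    pr=np.array(pr);w=np.clip(np.median(pr)-25-pr,0,None)*(abs(np.degrees(th))<50)
    print(n,"c",np.round(c,4),"yaw",round(y,1),"travel",round(np.linalg.norm(c-C0),4),"keyway deg (+fwd)",round(np.degrees((w*th).sum()/w.sum()),1));print(pr[::5].astype(int))
for n in("scene","top"):
    old=cv2.imread(f"pics/{n}0.png")[:,:,::-1].copy()
    print("start:");kw(n,old,np.load(f"{n}_d.npy"),np.load(f"{n}_shaft.npy"))
    p,d=manip.snapshot(n);cv2.imwrite(f"pics/{n}_g.png",p[:,:,::-1])
    print("now:")
    r=manip.regions_of(n,"shaft");
    if r:kw(n,p,d,r[0]["region"])
    for th in("v_block","square","cleaner","caliper_case"):
        r=manip.regions_of(n,th)
        if r: print(th,r[0]["rect"],round(r[0]["p"],2))
E
python3 k.py; python3 -c "
from h import *
look('h')"
```

```text
start:
scene c [ 0.5802 -0.1164] yaw 9.5 travel 0.0017 keyway deg (+fwd) 2.9
[185 208 215 215 200 126  96 103 155 200 200 182 166]
now:
scene c [0.5598 0.0081] yaw 9.1 travel 0.1255 keyway deg (+fwd) 7.1
[180 205 214 215 210 155 103  99 127 177 192 184 175]
v_block [325.6, 152.5, 34.8, 33.4] 0.66
square [339.1, 77.0, 39.0, 29.0] 0.82
cleaner [181.4, 312.1, 35.1, 35.8] 0.56
caliper_case [424.9, 101.7, 49.5, 67.1] 0.91
start:
top c [ 0.5769 -0.1153] yaw 9.7 travel 0.0018 keyway deg (+fwd) -1.5
[166 180 188 182 153 113 101 124 167 187 182 165 146]
now:
top c [0.5559 0.009 ] yaw 9.5 travel 0.1271 keyway deg (+fwd) 2.1
[162 178 188 187 168 125 100 111 150 180 182 168 151]
v_block [268.4, 184.3, 19.0, 24.9] 0.79
square [164.7, 239.0, 44.0, 16.1] 0.83
cleaner [432.7, 182.8, 25.1, 18.0] 0.72
caliper_case [150.8, 129.5, 64.8, 49.6] 0.96
scene 0.8 c [0.5597 0.0082] yaw 9.2 z 0.0793 len 0.148 travel 0.1256
top 0.74 c [0.5554 0.0093] yaw 9.2 z 0.0799 len 0.148 travel 0.1274
t 20.6 [ 0.5959 -0.2226  0.2591] [ 0.2 -0.1 -0.4]
```

View pics/top_h.png

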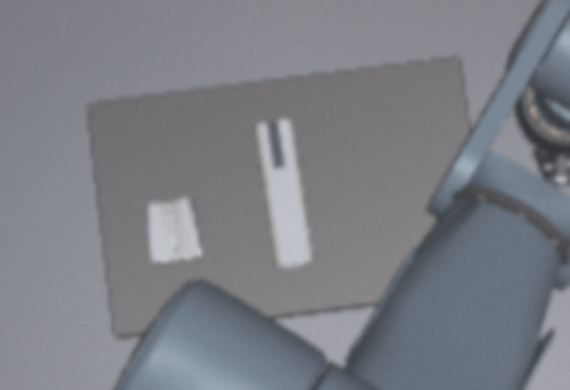

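View pics/scene_g.png

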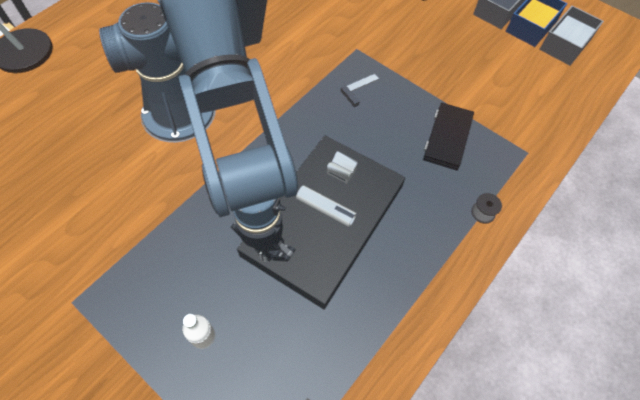

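The shaft lies across the plate with the keyway on top at (277,145) in the top crop, and it is still between looks. The V-block and the other items are at their original pixels. The arm is clear, so I'm handing in.

```bash
python3 -c "
from station import manip
print(manip.sign_off())"
```

```text
the job is handed in; nothing more can be done
None
```

I rolled the shaft one full turn towards the V-block and handed the job in. The fingers were shut and pressed lightly on top, at about 6–10 N. It took eight slow strokes, lifting off and stepping back between them, and I finished at about 20.6 s of the 51 s allowed.

**Last checks, both cameras:**
- **Travel:** 125.5 to 127.4 mm. The scene camera gave the lower figures, the top camera the higher.
- **Keyway:** up again, about 4° further round than at the start. The absolute readings were 7° (scene) and 2° (top).
- **Squareness:** shaft yaw about 9.2°, against 8° for the plate, so roughly 1° off square.
- **At rest:** height fitted at 79 to 80 mm, and still between successive looks.
- **Other items:** V-block, square, caliper case and cleaner bottle showed no shift beyond detector scatter in either image. The arm is clear of everything.

**Not confirmed directly:** I never saw the keyway facing down at half turn. The 16 mm travel steps through 47, 63 and 80 mm imply it, with about 0.5 mm of rolling per 1 mm of finger travel and no sign of slip. The 63 mm step was not measured by camera.

**One reading set aside:** during the final lift, the top camera's fit was partly blocked by the arm. It saw only 47 mm of the shaft, so I repeated it with the arm moved away.

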